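# Load the next battery cassette from the lift magazine into the charging dock

## Task

Crank the lift magazine up until the top battery cassette stands well clear of the side plates, lift only that cassette, kept level, off its nested pile and set it down on the sill in front of the empty charging bay with its grip lug towards you, and let go. Then take it again by its grip lug and slide it fully home in the bay, leaving the other two cassettes in the magazine and the loose things on the bench where they are.

Things in the scene. Friction and masses are not known exactly. Their poses are not given: they have to be found in the camera images.
- magazine: lift magazine, fixed: upright aluminium cage round three nested cassettes, lugs towards its -x, crank tower (164 mm high) at +x. Origin: on the bench under the pile's centre, z up. Corner angles and the lugs' narrow channel are 160 mm high; between these the grey side plates (64 mm long, 36 mm either side of the middle) reach 122 mm: only there can a raised cassette be gripped, across its width
- lift (a joint): height of the lift platform above its lowest position, m, 0 to 0.045; the pile rides on it. At 0 the top cassette's rim is 3 mm below the edge of the side plates; after two crank turns (0.036) it stands 33 mm above them
- crank (a joint): angle of the crank, rad, 0 at the start, grows when turned clockwise as seen from above, end stop at 15.7 (2.5 turns). One turn clockwise lifts the pile by 18 mm; it stays where it is left
- crank_axis (a point): point on the vertical axis of the crank at the height of its handle's middle; 114 mm from the magazine's origin along its x, 205 mm above the bench. The crank hub and arm lie below 186 mm
- crank_grip (a point): middle of the crank's upright black handle, which revolves freely on its pin: 25 mm in diameter, 37 mm high (this point lies half way up), 42 mm from crank_axis
- cassette_top: top battery cassette of the pile: grey box 104 mm long (x), 62 mm wide (y), 37.5 mm high, about 0.4 kg. Origin: centre of its underside, z up. A foot 95 x 53 mm, 4 mm high, under it sits in the rim (3.5 mm high) round the lid of the cassette below, so one cassette stacks 34 mm above the other. A black grip lug stands out of its -x end
- lug (a point): middle of the top cassette's grip lug: 14 mm wide (y), 24 mm high, sticking out 29 mm from the cassette's end; 66 mm from the cassette's origin towards -x, 22 mm above its underside
- cassette_middle: the cassette under the top one, the same shape; origin: centre of its underside
- cassette_bottom: the lowest cassette, the same shape; origin: centre of its underside
- bay_empty: the empty one of two like charging bays, 80 mm apart, fixed. Origin: under the middle of the mouth, 8 mm above the bench; +x points in; floor 2 mm above it, from x = -106 to 105 mm. Before the mouth the open sill: two guides 12 mm high, 70 mm apart, narrowing to 66 mm at the mouth. From x = 0 the hood: 66 mm wide and 41 mm high inside, roof 47 mm above the origin, stop at x = 105 mm
- home (a point): where the cassette's origin is when it is fully home: on the bay's floor, 52.5 mm inside the mouth; its body is then inside the hood with its end flush with the mouth and only the lug stands out
- bay_full: the other bay, the same but already holding a cassette whose lug stands out of its mouth; fixed; same frame
- bottle: bystander: white squeeze bottle with a red spout, 52 mm in diameter, 140 mm high; origin under its centre
- screwdriver: bystander: blue screwdriver, 186 mm long (y), lying; origin under its centre
- terminal_block: bystander: grey six-way terminal block 22 x 70 x 19 mm; origin under its centre
- tub: bystander: small white tub with a blue lid, 37 mm in diameter, 54 mm high; origin under its centre

How it is judged:
By the outcome, as a careful person would: the job done as asked, in the order asked, and still so for the second after the job is handed in, with the robot touching nothing.
It also fails if it takes over 69 s, if anything falls off the work surface, if the arm or the gripper's body presses on something with over 40 N, if the wrist force passes 120 N, or if a joint passes its speed limit or range.

## Robot

A 6-joint arm with a two-finger parallel gripper is mounted at the origin on the work surface; the furniture and walls round the work are solid. World frame = base frame: x ahead of the robot, y to its left, z up, the work surface at z = 0. Lengths are in mm, angles in degrees, forces in N, time in s.
With the tool pointing down it reaches from about 350 to 850 mm from the base axis. Payload 8.1 kg.
Tool frame: the origin (TCP) lies on the centre line of the jaws, within the pads' length; the fingertips stand 19 mm ahead of it and the grasp point (between the pads) is the TCP (r.tip_reach is the z of the fingertips in the tool frame, in mm); z points along the fingers, y is the line along which they close (so a half turn about z gives the same grasp; the last joint's range is limited). The gripper opens to 85 mm and grips with 20 to 120 N. Pads are 22 mm wide; open, the fingers measure 114 mm over their backs; the gripper's body (76 mm by 85 mm) begins 54 mm behind the grasp point. The pads swing forward as they close: fully open they stand 13 mm farther back than shut.
Start: joints at [-79.549, 7.471, 85.268, -0, 87.261, -4.893], TCP at [158.787, -578.612, 250.292] pointing down, gripper open.
Joint ranges: [-169.43, 169.43], [-51.17, 129.36], [1.28, 143.12], [-76.62, 256.62], [0, 156.53], [-152.29, 152.29]. Speed limits (degrees/s): [136.94, 136.94, 159.86, 180, 180, 180].

## Interface

Orientations are given as [roll, pitch, yaw] about the fixed x, y, z axes, in that order (R = Rz(yaw) Ry(pitch) Rx(roll)).
In Python, from bench import r gives the robot as it stands. The module is installed in compiled form; this text tells all that it offers.
- The arm moves only by the shell command python3 -m handwheel 'ROWS' [FORCE]. ROWS is JSON, a list of rows, each a list of 7 numbers: the shift along the tool's x, y, z in m, then the turn, a rotation vector about the tool's x, y, z in degrees, then the finger opening in m, from 0 to 0.0854. In form: [[tx, ty, tz, ax, ay, az, claw], ...]. A call has 1 to 8 rows; each row shifts and turns the commanded pose from where the row before left it, along the tool's axes as they then stand; what a row does not reach is not made up. A row lasts 1/12 s, in which the tool goes at most 41.7 mm and 7.16 degrees, less where a joint would pass 70% of its speed; a pose out of reach is approached as far as the arm can. A call with a gripper value outside its range is refused whole. The fingers move at their own pace and stop on an object; FORCE is the grip in N (left out, the last holds). Time passes only in rows, so rows that do not move let the fingers close. It gives the time, the measured TCP pose, the force, the opening and the grip force at its end, in the units of the state.
- r.sense(): the state, without advancing time (a new reading comes with each control period).
- r.snapshot(name): name is "scene" or "top" or "wrist"; returns (picture, depth): 420x560x3 uint8, blue, green, red; 420x560 float32, mm along the optical axis (not along the pixel's ray), 0 where there is no reading.
- r.calibration(name): a dict with "vfov" (degrees; the focal length in pixels is half the picture's height over the tangent of half this angle, whatever the lens; pixels are square), "cx", "cy" (the principal point, pixels), "rvec" (rotation vector, rad) and "tvec" (3), from world to camera coordinates, as OpenCV has them; the wrist camera has in their place "tool_from_camera" (4x4, takes a point from camera to tool coordinates, whose origin is the TCP and whose axes are the flange's). Camera axes: x right, y down, z forward; pixel columns grow to the right and rows downward; lengths in mm; the calibration is good to about 2 mm. A picture is of the moment at which its call begins: read the wrist's pose just before it. calibration takes no time and is no camera call.
- r.hand_in(): hands the job in; it is judged then, once.
The state is a dict: "time": time; "joint_pos": joint angles; "qd": joint speeds; "joint_efforts": joint torques, N m; "tool_pos": TCP position; "tcp_rot": TCP orientation; "ft_force": force on the tool from outside, world axes, zero at the start; "wrist_torque": the same for the moment, N m; "finger_gap": finger opening in mm; "grip_force": force on a finger pad.
Only numpy, scipy, OpenCV 4.12 (cv2) and the standard library are available. Lean on these libraries where they do the work, as an engineer would, in place of code of your own. Each camera call takes 0.05 s, during which the arm holds its last target. There are 200 camera calls.

## Working session

There is one attempt and no reset: what is moved stays moved. The work goes in short steps, Python scripts to look and compute and a shell command to move; the robot and the scene stay as the last step left them, time stands still between calls to the robot, and variables do not carry over. Pictures are saved under pics/ and viewed, at most 13 in all, crops included, and the job is handed in when it is done.

```bash
mkdir -p pics; cat > h.py <<'E'
import numpy as np, cv2
from bench import r
def snap(n,f):
    p,d=r.snapshot(n); cv2.imwrite(f'pics/{f}.png',p); np.save(f'pics/{f}.npy',d); return p,d
def K(n):
    c=r.calibration(n); f=210/np.tan(np.radians(c['vfov'])/2); return c,f
def cloud(n,d):
    c,f=K(n); v,u=np.mgrid[0:420,0:560]
    P=np.stack([(u-c['cx'])/f*d,(v-c['cy'])/f*d,d],-1).astype(float)
    R=cv2.Rodrigues(np.array(c['rvec'],float))[0]; t=np.array(c['tvec'],float).ravel()
    return (P-t)@R
E
python3 - <<'E'
from h import *
print(r.sense(),r.tip_reach)
for n in('scene','top'):
    p,d=snap(n,n+'0'); print(r.calibration(n))
a=np.hstack([cv2.imread('pics/scene0.png'),cv2.imread('pics/top0.png')])
E
```

```text
{'time': 0.0, 'joint_pos': array([-7.95480298e+01,  7.51537234e+00,  8.53300243e+01, -2.03067380e-03,
        8.72627184e+01, -4.89097278e+00]), 'qd': array([-0.06567557,  0.00819346, -0.10644003,  0.06486912, -0.07658031,
        0.05582368]), 'joint_efforts': array([-2.93036273e-04, -5.69390416e+01, -5.00551093e+01, -4.94259541e-05,
        1.45809213e-02,  8.01676720e-06]), 'tool_pos': array([ 158.69220278, -578.08616488,  249.23451943]), 'tcp_rot': array([-1.79892106e+02, -7.19709299e-03,  1.53430351e+01]), 'ft_force': array([-0.00320249,  0.70565964,  0.32128384]), 'wrist_torque': array([-0.01312619,  0.00687066,  0.0086793 ]), 'grip_force': 0.0, 'finger_gap': 85.33917384052666} 19.0
{'vfov': 54.15546646351563, 'cx': 280.0575702960719, 'cy': 214.54721085026844, 'rvec': array([ 1.06205564, -2.0297799 ,  1.34350251]), 'tvec': array([350.80034061, 252.58254855, 747.31950051])}
{'vfov': 53.2550488008243, 'cx': 275.46289135211896, 'cy': 212.06405916774548, 'rvec': array([ 2.14682042, -2.18032459,  0.13449512]), 'tvec': array([ 115.49638492,  467.72128531, 1165.6330421 ])}
```

View pics/scene0.png

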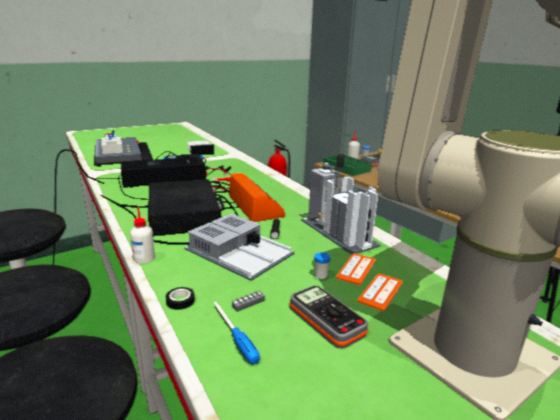

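View pics/top0.png

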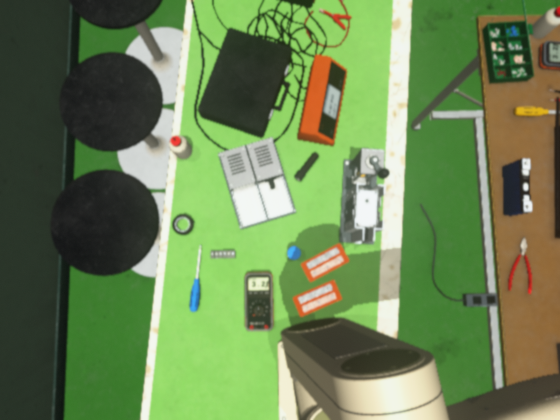

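```bash
python3 - <<'E'
from h import *
p=cv2.imread('pics/top0.png');d=np.load('pics/top0.npy')
C=cloud('top',d);np.save('pics/Ct.npy',C)
a=cv2.resize(p[130:250,205:405],None,fx=4,fy=4,interpolation=cv2.INTER_CUBIC)
cv2.imwrite('pics/crop.png',a)
for u,v in [(250,240),(240,205),(275,197),(238,165),(265,155),(272,183),(366,207),(383,172),(370,160),(355,230),(376,200),(293,253),(305,165),(178,146)]: print(u,v,C[v,u].round())
print((C[:,:,2][(np.abs(C[:,:,2])<30)]).mean())
E
```

```text
250 240 [392. 183.   2.]
240 205 [494. 210.  10.]
275 197 [516. 109.   6.]
238 165 [601. 212.  57.]
265 155 [630. 135.  52.]
272 183 [550. 117.  45.]
366 207 [ 468. -129.  121.]
383 172 [ 539. -150.  226.]
370 160 [ 579. -130.  185.]
355 230 [ 409. -102.  102.]
376 200 [ 487. -158.  115.]
293 253 [352.  62.  57.]
305 165 [607.  20.  21.]
178 146 [647. 372.  95.]
2.8030513613679755
```

View pics/crop.png

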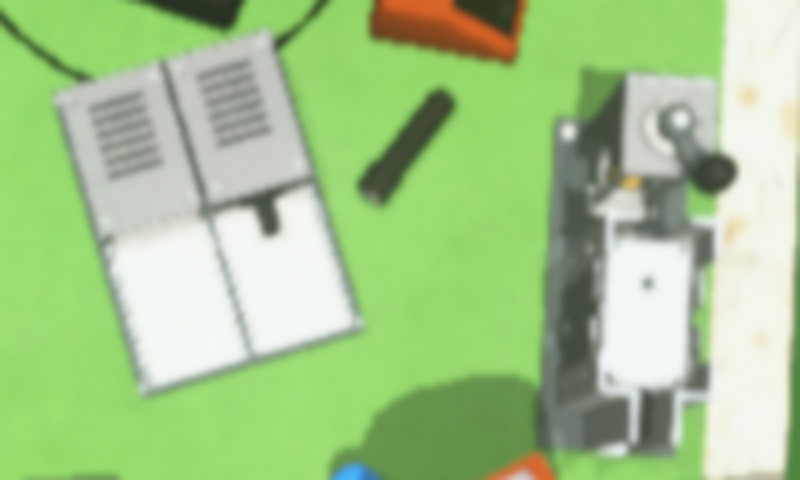

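```bash
python3 - <<'E'
from h import *
C=np.load('pics/Ct.npy');X,Y,Z=C[...,0],C[...,1],C[...,2]
def rect(m,n,k=True):
    m=cv2.morphologyEx(m.astype(np.uint8),cv2.MORPH_OPEN,np.ones((3,3)))
    l,lab,st,_=cv2.connectedComponentsWithStats(m); i=1+st[1:,4].argmax(); m=lab==i
    q=C[m]; b=cv2.minAreaRect(q[:,:2].astype(np.float32)); print(n,m.sum(),b,np.median(q[:,2]).round(1)); print(cv2.boxPoints(b).round(1).tolist())
reg=(X>400)&(X<760)&(Y>50)&(Y<300)
rect(reg&(Z>35)&(Z<75),'hood')
rect(reg&(Z>3.8+2)&(Z<75),'bayall')
mg=(X>350)&(X<680)&(Y<-60)&(Y>-220)
rect(mg&(Z>105)&(Z<130),'lid')
rect(mg&(Z>150)&(Z<175),'160')
rect(mg&(Z>176)&(Z<200),'hub')
rect(mg&(Z>204)&(Z<245),'handle')
rect(mg&(Z>172),'handle+hub')
p=cv2.imread('pics/top0.png').astype(int)
w=(p.min(-1)>190)&mg&(Z>90)&(Z<150); rect(w,'whitelid')
# green bench bias per region
g=(p[...,1]>p[...,2]+40)&(p[...,1]>p[...,0]+40)
for n,m in (('bay',reg),('mag',(X>380)&(X<620)&(Y>-60)&(Y<40))): print(n,np.median(Z[m&g]),)
for z in range(80,240,10): print(z,(mg&(Z>z)&(Z<=z+10)).sum(),end=' ')
E
```

```text
hood 1086 ((604.54150390625, 134.14730834960938), (137.80616760253906, 75.0093994140625), 16.13204002380371) 54.6
[[527.9000244140625, 151.0], [548.7999877929688, 79.0], [681.2000122070312, 117.30000305175781], [660.2999877929688, 189.3000030517578]]
bayall 4234 ((560.9442749023438, 163.1870574951172), (237.72698974609375, 173.23492431640625), 14.679908752441406) 33.4
[[424.0, 216.89999389648438], [467.8999938964844, 49.29999923706055], [697.9000244140625, 109.5], [654.0, 277.1000061035156]]
lid 1055 ((452.443115234375, -128.99603271484375), (73.8479995727539, 136.3402099609375), 87.08684539794922) 116.6
[[382.5, -162.39999389648438], [518.5999755859375, -169.3000030517578], [522.4000244140625, -95.5999984741211], [386.20001220703125, -88.69999694824219]]
160 469 ((579.8656616210938, -140.69854736328125), (61.16263961791992, 66.51355743408203), 85.21086120605469) 164.0
[[544.2000122070312, -168.39999389648438], [610.5, -173.89999389648438], [615.5999755859375, -113.0], [549.2999877929688, -107.4000015258789]]
hub 109 ((569.8641967773438, -140.54730224609375), (40.384727478027344, 21.
[... 447 characters left out ...]
2 ((560.094482421875, -147.78140258789062), (68.28392791748047, 28.083879470825195), 18.310043334960938) 187.7
[[523.2999877929688, -145.1999969482422], [532.0999755859375, -171.8000030517578], [596.9000244140625, -150.39999389648438], [588.0999755859375, -123.69999694824219]]
whitelid 732 ((466.4149169921875, -131.61167907714844), (56.701576232910156, 97.14884948730469), 87.81189727783203) 116.3
[[416.79998779296875, -158.10000610351562], [513.9000244140625, -161.8000030517578], [516.0, -105.0999984741211], [419.0, -101.4000015258789]]
bay 2.008423699303243
mag 1.891644653239348
80 52 90 52 100 73 110 989 120 167 130 80 140 91 150 187 160 450 170 60 180 104 190 12 200 16 210 47 220 28 230 0
```

```bash
python3 -c "
from h import *
print(r.calibration('wrist'))"
python3 -m handwheel '[[0,0,-0.038,0,0,3.84,0.085],[0,0,-0.038,0,0,3.84,0.085],[0,0,-0.038,0,0,3.83,0.085],[0,0,-0.038,0,0,3.83,0.085],[0,-0.03,0,0,0,0,0.085],[0.02,-0.035,0,0,0,0,0.085],[0.02,-0.035,0,0,0,0,0.085],[0.02,-0.035,0,0,0,0,0.085]]'
```

```text
{'vfov': 67.95568453970421, 'cx': 281.439296719405, 'cy': 214.12490999744804, 'tool_from_camera': array([[-8.82274476e-04, -9.58642361e-01, -2.84612095e-01,
         7.32416224e+01],
       [ 9.99999601e-01, -8.85277048e-04, -1.18090709e-04,
         1.79864491e-01],
       [-1.38753799e-04, -2.84612085e-01,  9.58642760e-01,
        -1.22739948e+02],
       [ 0.00000000e+00,  0.00000000e+00,  0.00000000e+00,
         1.00000000e+00]])}
time: 0.77
tool_pos: [218.9, -442.3, 401.8]
tcp_rot: [-180.0, 0.0, -0.1]
ft_force: [1.3, 0.6, -2.1]
finger_gap: 84.9
grip_force: 0.0
```

```bash
cat >> h.py <<'E'
def T():
    from scipy.spatial.transform import Rotation as Ro
    s=r.sense(); M=np.eye(4); M[:3,:3]=Ro.from_euler('xyz',s['tcp_rot'],degrees=True).as_matrix(); M[:3,3]=s['tool_pos']; return M
def wcloud(f):
    M=T(); p,d=snap('wrist',f); c,fo=K('wrist'); v,u=np.mgrid[0:420,0:560]
    P=np.stack([(u-c['cx'])/fo*d,(v-c['cy'])/fo*d,d],-1).astype(float)
    A=M@c['tool_from_camera']; C=P@A[:3,:3].T+A[:3,3]; C[d<=0]=np.nan; np.save(f'pics/{f}C.npy',C); return p,C
def rect(C,m,n):
    m=cv2.morphologyEx(m.astype(np.uint8),cv2.MORPH_OPEN,np.ones((3,3)))
    l,lab,st,_=cv2.connectedComponentsWithStats(m); m=lab==1+st[1:,4].argmax()
    q=C[m]; b=cv2.minAreaRect(q[:,:2].astype(np.float32)); print(n,m.sum(),[np.round(x,1) for x in b],'z',np.median(q[:,2]).round(1)); print(cv2.boxPoints(b).round(1).tolist())
E
for i in 1 2; do python3 -m handwheel '[[0.0256,-0.028,0,0,0,0,0.085],[0.0256,-0.028,0,0,0,0,0.085],[0.0256,-0.028,0,0,0,0,0.085],[0.0256,-0.028,0,0,0,0,0.085],[0.0256,-0.028,0,0,0,0,0.085],[0.0256,-0.028,0,0,0,0,0.085]]'; done
python3 -m handwheel '[[0,0,0,0,0,0,0.085]]'
python3 - <<'E'
from h import *
p,C=wcloud('w1');X,Y,Z=[C[...,i] for i in range(3)]
mg=(X>350)&(X<680)&(Y<-60)&(Y>-220)
rect(C,mg&(Z>105)&(Z<130),'lid'); rect(C,mg&(Z>105)&(Z<135)&(p.min(-1)>180),'whitelid')
rect(C,mg&(Z>157)&(Z<170)&(X>540),'tower'); rect(C,mg&(Z>176)&(Z<193),'hub'); rect(C,mg&(Z>212)&(Z<240),'handletop')
E
```

```text
time: 1.27
tool_pos: [373.1, -273.9, 402.0]
tcp_rot: [-180.0, 0.0, -0.0]
ft_force: [-0.7, -0.3, -0.2]
finger_gap: 85.0
grip_force: 0.0
time: 1.77
tool_pos: [526.8, -105.8, 401.9]
tcp_rot: [-180.0, 0.0, 0.0]
ft_force: [0.8, -0.9, -0.9]
finger_gap: 84.8
grip_force: 0.0
time: 1.85
tool_pos: [528.7, -102.5, 400.7]
tcp_rot: [-179.8, 0.1, 0.3]
ft_force: [1.0, -0.3, 0.2]
finger_gap: 85.1
grip_force: 0.0
lid 3755 [array([ 454.9, -131.6]), array([ 67.4, 138.1]), np.float64(84.7)] z 115.9
[[383.1000061035156, -158.8000030517578], [520.5999755859375, -171.5], [526.7999877929688, -104.4000015258789], [389.29998779296875, -91.69999694824219]]
whitelid 2293 [array([ 466.5, -129.9]), array([54.5, 95.9]), np.float64(84.9)] z 115.8
[[416.29998779296875, -152.8000030517578], [511.79998779296875, -161.3000030517578], [516.7000122070312, -107.0], [421.1000061035156, -98.5]]
tower 2216 [array([ 581.1, -140.7]), array([60.1, 66. ]), np.float64(84.9)] z 163.3
[[545.5999755859375, -167.6999969482422], [611.2999877929688, -173.60000610351562], [616.7000122070312, -113.69999694824219], [551.0, -107.80000305175781]]
hub 661 [array([ 569.7, -144.7]), array([45. , 23.3]), np.float64(24.2)] z 183.9
[[544.4000244140625, -143.3000030517578], [553.9000244140625, -164.60000610351562], [595.0, -146.10000610351562], [585.4000244140625, -124.9000015258789]]
handletop 394 [array([ 541.4, -156.6]), array([22.2, 21.4]), np.float64(88.1)] z 219.2
[[530.4000244140625, -167.3000030517578], [551.7999877929688, -168.0], [552.5, -145.8000030517578], [531.0999755859375, -145.10000610351562]]
```

View pics/w1.png

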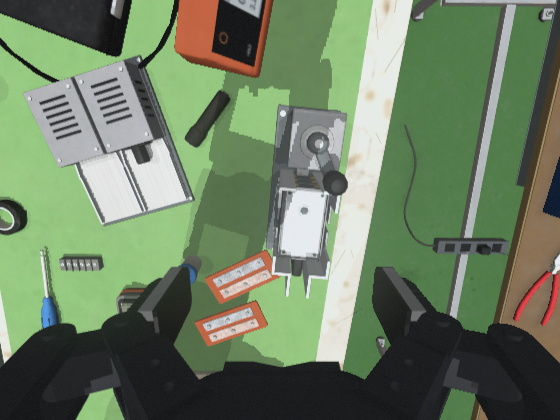

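```bash
python3 -m handwheel '[[0.0065,0.027,0,0,0,0,0.07],[0.0062,0.027,0,0,0,0,0.07],[0,0,0.035,0,0,0,0.07],[0,0,0.035,0,0,0,0.07],[0,0,0.035,0,0,0,0.07],[0,0,0.03,0,0,0,0.07],[0,0,0,0,0,0,0.07]]'
python3 - <<'E'
from h import *
print(T()[:3,3])
p,C=wcloud('w2');print(T()[:3,3])
X,Y,Z=[C[...,i] for i in range(3)]
mg=(X>500)&(X<680)&(Y<-60)&(Y>-220)
rect(C,mg&(Z>157)&(Z<170)&(X>540),'tower'); rect(C,mg&(Z>176)&(Z<193),'hub'); rect(C,mg&(Z>212)&(Z<240),'handletop')
E
```

```text
time: 2.48
tool_pos: [534.5, -161.2, 259.1]
tcp_rot: [-179.8, 0.7, -0.1]
ft_force: [-0.1, 0.2, -1.6]
finger_gap: 70.2
grip_force: 0.0
[ 534.49918736 -161.2337097   259.14093522]
[ 535.86426207 -161.56251406  263.29468034]
tower 5772 [array([ 581.2, -140.6]), array([60.1, 66.1]), np.float64(84.8)] z 163.2
[[545.5, -167.5], [611.4000244140625, -173.60000610351562], [616.7999877929688, -113.69999694824219], [551.0, -107.69999694824219]]
hub 1822 [array([ 568.8, -143.7]), array([46.3, 23.3]), np.float64(15.6)] z 183.8
[[543.2999877929688, -138.6999969482422], [549.5999755859375, -161.1999969482422], [594.2000122070312, -148.6999969482422], [587.9000244140625, -126.19999694824219]]
handletop 1175 [array([ 541.8, -156.8]), array([22.4, 22.2]), np.float64(7.2)] z 219.1
[[529.2999877929688, -147.1999969482422], [532.0, -169.1999969482422], [554.2999877929688, -166.39999389648438], [551.5, -144.39999389648438]]
```

View pics/w2.png

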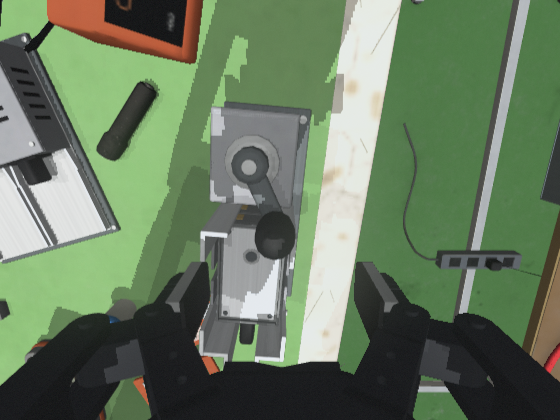

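```bash
python3 -m handwheel '[[0.004,-0.004,0,0,0,0,0.06],[0,0,0,0,0,0,0.06],[0,0,0,0,0,0,0.06]]'
```

```text
time: 2.78
tool_pos: [544.1, -157.9, 270.6]
tcp_rot: [179.9, -0.3, 0.0]
ft_force: [0.6, 0.4, 0.4]
finger_gap: 59.7
grip_force: 0.0
```

```bash
python3 -m handwheel '[[-0.002,-0.001,0.025,0,0,0,0.05],[0,0,0.025,0,0,0,0.045],[0,0,0.0085,0,0,0,0.045],[0,0,0,0,0,0,0.045],[0,0,0,0,0,0,0.02],[0,0,0,0,0,0,0.015],[0,0,0,0,0,0,0.015],[0,0,0,0,0,0,0.015]]' 40
```

```text
time: 3.45
tool_pos: [541.6, -156.9, 211.0]
tcp_rot: [179.9, -0.2, 0.0]
ft_force: [-1.3, 0.2, 5.7]
finger_gap: 22.7
grip_force: 39.7
```

```bash
python3 - <<'E'
import numpy as np
a=np.radians(203.3-15*np.arange(0,25)); x,y=42*np.cos(a),42*np.sin(a)
for i in range(24): print(i+1,round((x[i+1]-x[i])/1000,4),round(-(y[i+1]-y[i])/1000,4))
E
```

```text
1 -0.003 -0.0105
2 -0.0002 -0.011
3 0.0027 -0.0106
4 0.0053 -0.0096
5 0.0076 -0.0079
6 0.0094 -0.0056
7 0.0105 -0.003
8 0.011 -0.0002
9 0.0106 0.0027
10 0.0096 0.0053
11 0.0079 0.0076
12 0.0056 0.0094
13 0.003 0.0105
14 0.0002 0.011
15 -0.0027 0.0106
16 -0.0053 0.0096
17 -0.0076 0.0079
18 -0.0094 0.0056
19 -0.0105 0.003
20 -0.011 0.0002
21 -0.0106 -0.0027
22 -0.0096 -0.0053
23 -0.0079 -0.0076
24 -0.0056 -0.0094
```

```bash
python3 -m handwheel '[[-0.003,-0.0105,0,0,0,0,0.015],[-0.0002,-0.011,0,0,0,0,0.015],[0.0027,-0.0106,0,0,0,0,0.015],[0.0053,-0.0096,0,0,0,0,0.015],[0.0076,-0.0079,0,0,0,0,0.015],[0.0094,-0.0056,0,0,0,0,0.015],[0,0,0,0,0,0,0.015]]'
```

```text
time: 4.03
tool_pos: [564.8, -101.3, 211.0]
tcp_rot: [179.9, -0.3, 0.0]
ft_force: [3.0, -0.9, 5.9]
finger_gap: 22.5
grip_force: 39.9
```

```bash
python3 -m handwheel '[[0.0105,-0.003,0,0,0,0,0.015],[0.011,-0.0002,0,0,0,0,0.015],[0.0106,0.0027,0,0,0,0,0.015],[0.0096,0.0053,0,0,0,0,0.015],[0.0079,0.0076,0,0,0,0,0.015],[0.0056,0.0094,0,0,0,0,0.015],[0.003,0.0105,0,0,0,0,0.015],[0.0002,0.011,0,0,0,0,0.015]]'
python3 -m handwheel '[[-0.0027,0.0106,0,0,0,0,0.015],[-0.0053,0.0096,0,0,0,0,0.015],[-0.0076,0.0079,0,0,0,0,0.015],[-0.0094,0.0056,0,0,0,0,0.015],[-0.0105,0.003,0,0,0,0,0.015],[-0.011,0.0002,0,0,0,0,0.015],[-0.0106,-0.0027,0,0,0,0,0.015],[-0.0096,-0.0053,0,0,0,0,0.015]]'
python3 -m handwheel '[[-0.0079,-0.0076,0,0,0,0,0.015],[-0.0056,-0.0094,0,0,0,0,0.015],[-0.003,-0.0105,0,0,0,0,0.015],[-0.0002,-0.011,0,0,0,0,0.015],[0.0027,-0.0106,0,0,0,0,0.015],[0.0053,-0.0096,0,0,0,0,0.015],[0.0076,-0.0079,0,0,0,0,0.015],[0.0094,-0.0056,0,0,0,0,0.015]]'
python3 -m handwheel '[[0,0,0,0,0,0,0.015]]'
```

```text
time: 4.7
tool_pos: [622.4, -144.2, 211.0]
tcp_rot: [-180.0, -0.2, 0.1]
ft_force: [-3.6, 4.9, 7.6]
finger_gap: 22.7
grip_force: 40.1
time: 5.37
tool_pos: [555.5, -174.6, 211.1]
tcp_rot: [179.9, -0.3, -0.0]
ft_force: [4.1, 0.5, 3.6]
finger_gap: 22.8
grip_force: 39.7
time: 6.03
tool_pos: [563.6, -101.6, 211.0]
tcp_rot: [179.9, -0.2, 0.0]
ft_force: [0.1, -8.7, 6.2]
finger_gap: 22.4
grip_force: 40.1
time: 6.12
tool_pos: [564.8, -101.3, 211.0]
tcp_rot: [179.9, -0.3, 0.0]
ft_force: [2.6, -2.8, 7.1]
finger_gap: 22.3
grip_force: 40.1
```

```bash
python3 -m handwheel '[[0.0105,-0.003,0,0,0,0,0.015],[0.011,-0.0002,0,0,0,0,0.015],[0.0106,0.0027,0,0,0,0,0.015],[0.0096,0.0053,0,0,0,0,0.015],[0.0079,0.0076,0,0,0,0,0.015],[0.0056,0.0094,0,0,0,0,0.015],[0.003,0.0105,0,0,0,0,0.015],[0.0002,0.011,0,0,0,0,0.015]]'
python3 -m handwheel '[[-0.0027,0.0106,0,0,0,0,0.015],[-0.0053,0.0096,0,0,0,0,0.015],[-0.0076,0.0079,0,0,0,0,0.015],[-0.0094,0.0056,0,0,0,0,0.015],[-0.0105,0.003,0,0,0,0,0.015],[-0.011,0.0002,0,0,0,0,0.015],[-0.0106,-0.0027,0,0,0,0,0.015],[-0.0096,-0.0053,0,0,0,0,0.015]]'
python3 -m handwheel '[[-0.0079,-0.0076,0,0,0,0,0.015],[-0.0056,-0.0094,0,0,0,0,0.015],[-0.003,-0.0105,0,0,0,0,0.015],[-0.0002,-0.011,0,0,0,0,0.015],[0.0027,-0.0106,0,0,0,0,0.015],[0.0053,-0.0096,0,0,0,0,0.015],[0.0076,-0.0079,0,0,0,0,0.015],[0.0094,-0.0056,0,0,0,0,0.015]]'
python3 -m handwheel '[[0,0,0,0,0,0,0.015],[0,0,0,0,0,0,0.05],[0,0,0,0,0,0,0.05],[0,0,0,0,0,0,0.05],[0,0,-0.02,0,0,0,0.05],[0,0,-0.035,0,0,0,0.06],[0,0,-0.035,0,0,0,0.07],[0,0,-0.03,0,0,0,0.08]]'
python3 -m handwheel '[[-0.02,0.01,-0.02,0,0,1.7,0.083],[-0.02,0.01,-0.01,0,0,1.7,0.083],[-0.02,0.01,0,0,0,1.7,0.083],[-0.02,0,0,0,0,0,0.083],[0,0,0,0,0,0,0.083],[0,0,0,0,0,0,0.083]]'
python3 - <<'E'
from h import *
print(T()[:3,3])
p,C=wcloud('w3');X,Y,Z=[C[...,i] for i in range(3)]
mg=(X>380)&(X<530)&(Y<-60)&(Y>-220)
w=p.min(-1)>170
rect(C,mg&(Z>135)&(Z<175)&w,'whitelid'); rect(C,mg&(Z>140)&(Z<172),'lid')
E
```

```text
time: 6.78
tool_pos: [622.3, -144.0, 210.9]
tcp_rot: [-180.0, -0.2, 0.1]
ft_force: [-2.3, 4.2, 7.8]
finger_gap: 22.5
grip_force: 40.3
time: 7.45
tool_pos: [555.4, -174.5, 211.0]
tcp_rot: [179.9, -0.3, -0.0]
ft_force: [4.1, 0.9, 5.1]
finger_gap: 23.0
grip_force: 40.0
time: 8.12
tool_pos: [563.6, -101.6, 211.0]
tcp_rot: [179.9, -0.2, -0.0]
ft_force: [-0.8, -9.0, 6.6]
finger_gap: 22.3
grip_force: 40.2
time: 8.78
tool_pos: [562.0, -101.2, 330.5]
tcp_rot: [-180.0, 0.0, -0.0]
ft_force: [0.2, -0.0, 0.7]
finger_gap: 79.4
grip_force: 0.0
time: 9.28
tool_pos: [481.1, -127.8, 358.9]
tcp_rot: [-180.0, -0.0, -5.1]
ft_force: [0.4, 0.3, -0.1]
finger_gap: 82.9
grip_force: 0.0
[ 481.08098297 -127.83522957  358.88928875]
whitelid 2945 [array([ 466.3, -130.5]), array([55.8, 95.7]), np.float64(85.2)] z 156.3
[[416.29998779296875, -154.1999969482422], [511.70001220703125, -162.3000030517578], [516.4000244140625, -106.69999694824219], [421.0, -98.5999984741211]]
lid 6824 [array([ 451.6, -129. ]), array([ 73.9, 145.4]), np.float64(84.8)] z 156.4
[[375.8999938964844, -159.3000030517578], [520.5999755859375, -172.39999389648438], [527.2999877929688, -98.80000305175781], [382.5, -85.5999984741211]]
```

View pics/w3.png

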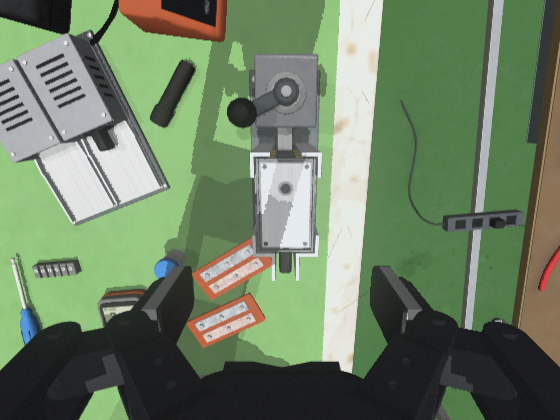

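```bash
python3 -m handwheel '[[-0.0144,0.0037,0.02,0,0,0,0.085],[0,0,0.03,0,0,0,0.085],[0,0,0.03,0,0,0,0.085],[0,0,0.03,0,0,0,0.085],[0,0,0.03,0,0,0,0.085],[0,0,0.03,0,0,0,0.085],[0,0,0,0,0,0,0.085],[0,0,0,0,0,0,0.085]]'
```

```text
time: 10.0
tool_pos: [466.0, -129.5, 187.1]
tcp_rot: [-179.9, 0.3, -5.1]
ft_force: [0.1, -0.3, 0.6]
finger_gap: 85.0
grip_force: 0.0
```

```bash
python3 -m handwheel '[[0,0.0005,0.012,0,0,0,0.085],[0,0,0.012,0,0,0,0.085],[0,0,0.0075,0,0,0,0.085],[0,0,0,0,0,0,0.085],[0,0,0,0,0,0,0.085]]'
python3 -m handwheel '[[0,0,0,0,0,0,0.07],[0,0,0,0,0,0,0.06],[0,0,0,0,0,0,0.055],[0,0,0,0,0,0,0.055],[0,0,0,0,0,0,0.055]]' 50
```

```text
time: 10.42
tool_pos: [466.8, -130.6, 157.1]
tcp_rot: [-180.0, 0.0, -5.1]
ft_force: [-0.0, -0.6, 0.0]
finger_gap: 85.1
grip_force: 0.0
time: 10.83
tool_pos: [467.7, -130.9, 158.4]
tcp_rot: [180.0, -0.1, -5.1]
ft_force: [-0.5, 1.3, 6.3]
finger_gap: 61.2
grip_force: 55.9
```

```bash
python3 -m handwheel '[[0,0,-0.004,0,0,0,0.055],[0,0,-0.006,0,0,0,0.055],[0,0,-0.008,0,0,0,0.055],[0,0,-0.01,0,0,0,0.055],[0,0,-0.015,0,0,0,0.055],[0,0,-0.02,0,0,0,0.055],[0,0,-0.02,0,0,0,0.055],[0,0,-0.017,0,0,0,0.055]]'
python3 -m handwheel '[[0,0,-0.02,0,0,0,0.055],[0,0,-0.02,0,0,0,0.055],[0,0,0,0,0,0,0.055],[0,0,0,0,0,0,0.055]]'
python3 - <<'E'
from h import *
p,C=wcloud('w4');X,Y,Z=[C[...,i] for i in range(3)]
reg=(X>380)&(X<760)&(Y>30)&(Y<330)
rect(C,reg&(Z>48)&(Z<65),'hood'); rect(C,reg&(Z>6)&(Z<65),'all')
p,d=snap('top','top1')
E
```

```text
time: 11.5
tool_pos: [467.1, -130.8, 259.5]
tcp_rot: [180.0, -0.1, -5.1]
ft_force: [1.0, -0.5, -4.8]
finger_gap: 61.0
grip_force: 55.5
time: 11.83
tool_pos: [467.7, -131.0, 298.7]
tcp_rot: [179.9, -0.2, -5.1]
ft_force: [0.1, -0.9, -6.3]
finger_gap: 60.7
grip_force: 55.6
hood 6907 [array([615.1, 150.9]), array([110.9, 105.1]), np.float64(16.0)] z 54.2
[[547.4000244140625, 186.1999969482422], [576.2999877929688, 85.0999984741211], [682.9000244140625, 115.5999984741211], [654.0, 216.6999969482422]]
all 21410 [array([568.6, 153.2]), array([263.3, 171.9]), np.float64(9.8)] z 16.3
[[424.20001220703125, 215.39999389648438], [453.5, 46.099998474121094], [713.0, 91.0], [683.7000122070312, 260.29998779296875]]
```

View pics/w4.png

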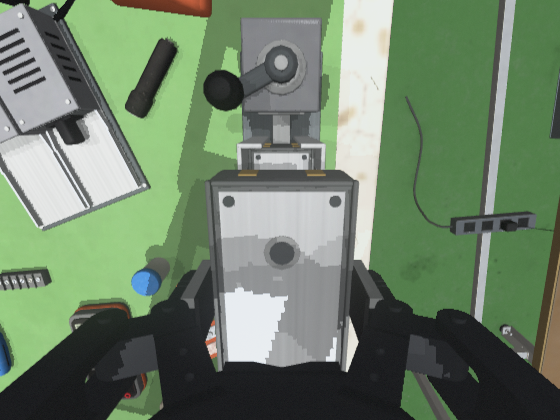

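```bash
python3 - <<'E'
from h import *
C=np.load('pics/w1C.npy');p=cv2.imread('pics/w1.png');X,Y,Z=[C[...,i] for i in range(3)]
reg=(X>380)&(X<760)&(Y>30)&(Y<330)
rect(C,reg&(Z>47)&(Z<65),'hood'); rect(C,reg&(Z>4.5)&(Z<70),'all')
g=(p[...,1]>p[...,2]+40)&(p[...,1]>p[...,0]+40)
print(np.nanmedian(Z[reg&g]))
# bay frame with yaw a: histogram heights in bay frame along y and x
a=np.radians(15.7); c,s=np.cos(a),np.sin(a)
m=reg&~g&(Z<70)&(Z>-5)
u=X*c+Y*s; v=-X*s+Y*c
import sys
for t in (14.5,15.5,16,16.5,17.5):   # sharpness of roof edge
    a=np.radians(t); c,s=np.cos(a),np.sin(a); roof=reg&(Z>47)&(Z<65); uu=(X*c+Y*s)[roof]; vv=(-X*s+Y*c)[roof]
    print(t,np.percentile(uu,[.2,1,99,99.8]).round(1),np.percentile(vv,[.2,1,99,99.8]).round(1))
a=np.radians(16); c,s=np.cos(a),np.sin(a);u=X*c+Y*s; v=-X*s+Y*c
k=m&(u>490)&(u<555)
for b in range(-100,120,2):
    q=k&(v>=b)&(v<b+2)
    if q.sum()>3: print(b,q.sum(),np.median(Z[q]).round(1),int(np.median(p.mean(-1)[q])),end=' | ')
E
python3 - <<'E'
import cv2
p=cv2.imread('pics/w1.png')[40:240,10:210]
cv2.imwrite('pics/crop2.png',cv2.resize(p,None,fx=3,fy=3,interpolation=cv2.INTER_CUBIC))
E
```

```text
hood 8585 [array([607.8, 176.2]), array([110.3, 156.3]), np.float64(16.2)] z 54.3
[[533.0999755859375, 235.89999389648438], [576.5999755859375, 85.80000305175781], [682.5, 116.5], [639.0, 266.6000061035156]]
all 17491 [array([587.7, 161.1]), array([304.9, 272.7]), np.float64(9.1)] z 44.4
[[415.5, 271.5], [458.8999938964844, 2.299999952316284], [759.9000244140625, 50.70000076293945], [716.5999755859375, 320.0]]
1.6464826845044058
14.5 [576.8 578.6 752.9 758.5] [-76.9 -70.7  93.7  95.6]
15.5 [577.7 578.9 751.7 758.1] [-90.  -83.8  82.6  84.5]
16 [577.9 578.9 750.9 758.3] [-96.6 -90.3  77.   78.7]
16.5 [577.8 578.8 750.1 758.5] [-103.2  -96.9   71.4   73.1]
17.5 [576.8 578.5 748.4 758.6] [-116.3 -110.    60.4   62.3]
-86 6 1.9 138 | -84 89 4.4 90 | -82 50 6.9 128 | -80 52 7.4 124 | -78 90 9.3 101 | -76 58 11.5 99 | -46 21 31.9 57 | -44 12 30.8 118 | -42 10 41.6 136 | -40 7 42.3 83 | -36 7 42.2 80 | -34 5 41.4 169 | -6 25 9.4 199 | -4 131 13.8 106 | -2 21 18.9 166 | 0 4 17.8 172 | 2 45 16.4 111 | 4 54 13.4 108 | 74 32 9.7 176 | 76 142 13.3 99 | 78 29 17.3 190 | 90 5 1.7 174 | 92 4 0.7 177 |
```

View pics/crop2.png

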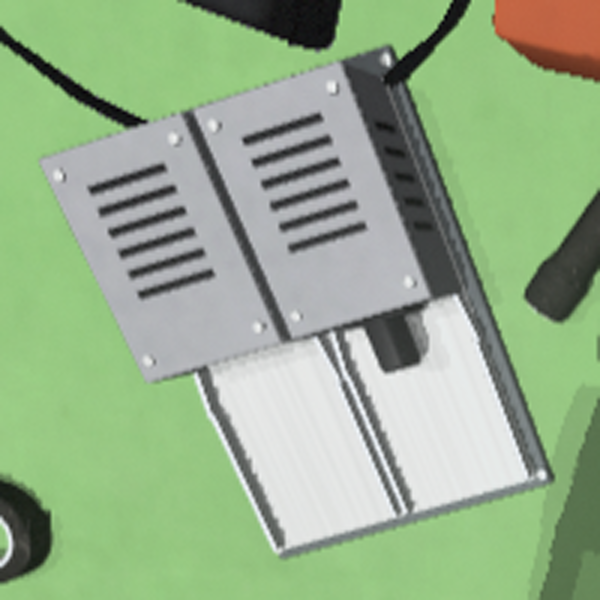

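```bash
python3 -m handwheel '[[-0.005,-0.015,0,0,0,0,0.055],[-0.009,-0.027,0,0,0,0,0.055],[-0.01,-0.03,0,0,0,0,0.055],[-0.01,-0.03,0,0,0,0,0.055],[-0.01,-0.03,0,0,0,0,0.055],[-0.01,-0.03,0,0,0,0,0.055],[-0.01,-0.03,0,0,0,0,0.055],[-0.01,-0.03,0,0,0,0,0.055]]'
python3 -m handwheel '[[-0.01,-0.03,0,0,0,0,0.055],[-0.0091,-0.0286,0,0,0,0,0.055],[0,0,0.02,0,0,-5.3,0.055],[0,0,0.025,0,0,-5.3,0.055],[0,0,0.025,0,0,-5.3,0.055],[0,0,0.025,0,0,-5.4,0.055],[0,0,0,0,0,0,0.055],[0,0,0,0,0,0,0.055]]'
python3 - <<'E'
from h import *
print(T()[:3,3])
p,C=wcloud('w5');X,Y,Z=[C[...,i] for i in range(3)]
reg=(X>430)&(X<700)&(Y>30)&(Y<330)
rect(C,reg&(Z>47)&(Z<65),'hood')
E
```

```text
time: 12.6
tool_pos: [411.5, 98.2, 295.4]
tcp_rot: [180.0, 0.2, -5.1]
ft_force: [0.2, -0.9, -4.6]
finger_gap: 60.7
grip_force: 55.8
time: 13.27
tool_pos: [397.2, 156.5, 199.9]
tcp_rot: [-180.0, 0.3, 16.0]
ft_force: [-0.3, -0.2, -4.1]
finger_gap: 60.7
grip_force: 57.5
[397.18376556 156.52623039 199.86258644]
hood 1196 [array([546.6, 200.2]), array([ 7.8, 74.8]), np.float64(16.2)] z 54.0
[[532.4000244140625, 235.10000610351562], [553.2999877929688, 163.1999969482422], [560.7999877929688, 165.39999389648438], [539.9000244140625, 237.1999969482422]]
```

View pics/w5.png

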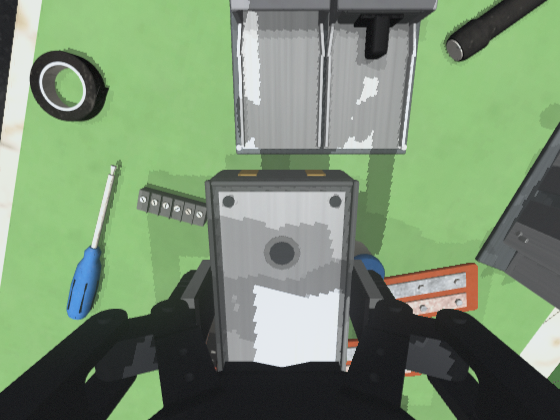

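```bash
python3 -m handwheel '[[0.015,0,0,0,0,-0.2,0.055],[0.025,0,0,0,0,0,0.055],[0.025,0,0,0,0,0,0.055],[0.02,0,0,0,0,0,0.055],[0.013,0,0.015,0,0,0,0.055],[0,0,0.03,0,0,0,0.055],[0,0,0.03,0,0,0,0.055],[0,0,0.03,0,0,0,0.055]]'
python3 -m handwheel '[[0,0,0.02,0,0,0,0.055],[0,0,0.01,0,0,0,0.055],[0,0,0,0,0,0,0.055],[0,0,0,0,0,0,0.055]]'
python3 - <<'E'
from h import *
print(T()[:3,3]); p,C=wcloud('w6')
M=T(); P=M[:3,3]; a=np.radians(16.2); o=np.array([543,199.1]); d=P[:2]-o
print('bay xy',d@[np.cos(a),np.sin(a)],d@[-np.sin(a),np.cos(a)],r.sense()['tcp_rot'])
E
```

```text
time: 13.98
tool_pos: [495.5, 185.1, 98.7]
tcp_rot: [180.0, -0.2, 16.2]
ft_force: [1.2, -0.7, -6.0]
finger_gap: 60.8
grip_force: 57.7
time: 14.32
tool_pos: [494.3, 184.9, 68.8]
tcp_rot: [180.0, -0.1, 16.3]
ft_force: [0.8, 0.1, -3.5]
finger_gap: 61.0
grip_force: 57.5
[494.3061148  184.89044251  68.81656755]
bay xy -50.028480213042315 -0.049030385644728725 [179.99733172  -0.18894668  16.34645414]
```

View pics/w6.png

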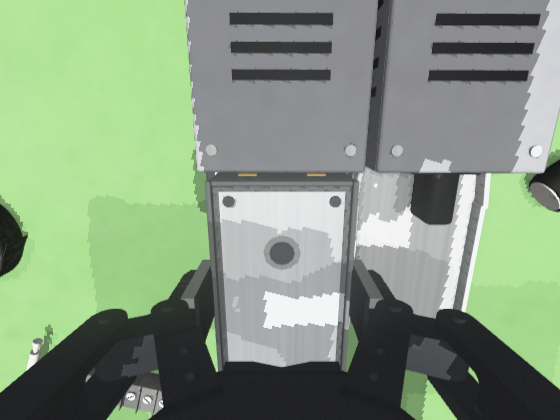

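```bash
python3 -m handwheel '[[-0.003,0,0.008,0,0,0,0.055],[0,0,0.006,0,0,0,0.055],[0,0,0.003,0,0,0,0.055],[0,0,0.002,0,0,0,0.055],[0,0,0,0,0,0,0.055]]'
python3 -m handwheel '[[0,0,0.0015,0,0,0,0.055],[0,0,0,0,0,0,0.055]]'
python3 -m handwheel '[[0,0,0.001,0,0,0,0.055],[0,0,0,0,0,0,0.055]]'
```

```text
time: 14.78
tool_pos: [490.1, 183.8, 47.9]
tcp_rot: [180.0, 0.0, 16.4]
ft_force: [-0.3, 0.0, -4.5]
finger_gap: 60.8
grip_force: 57.6
time: 14.95
tool_pos: [490.4, 183.8, 46.8]
tcp_rot: [180.0, -0.0, 16.4]
ft_force: [0.1, 0.5, -5.5]
finger_gap: 60.6
grip_force: 57.6
time: 15.12
tool_pos: [490.6, 183.9, 46.1]
tcp_rot: [180.0, -0.0, 16.4]
ft_force: [0.3, 0.0, -3.6]
finger_gap: 60.4
grip_force: 57.7
```

```bash
python3 -m handwheel '[[0,0,0.001,0,0,0,0.055],[0,0,0,0,0,0,0.055]]'
python3 -m handwheel '[[0,0,0.001,0,0,0,0.055],[0,0,0,0,0,0,0.055]]'

```

```text
time: 15.28
tool_pos: [490.7, 184.0, 46.0]
tcp_rot: [180.0, -0.0, 16.4]
ft_force: [-5.8, -1.0, 6.6]
finger_gap: 60.9
grip_force: 59.0
time: 15.45
tool_pos: [490.7, 184.0, 46.0]
tcp_rot: [180.0, -0.0, 16.4]
ft_force: [-11.3, -2.7, 17.1]
finger_gap: 60.8
grip_force: 60.2
```

```bash
python3 -m handwheel '[[0,0,-0.0015,0,0,0,0.055],[0,0,0,0,0,0,0.065],[0,0,0,0,0,0,0.075],[0,0,0,0,0,0,0.078],[0,0,-0.01,0,0,0,0.08],[0,0,-0.025,0,0,0,0.083],[0,0,-0.035,0,0,0,0.083],[0,0,-0.035,0,0,0,0.083]]'
python3 -m handwheel '[[-0.02,0,-0.03,0,0,0,0.06],[-0.03,0,0,0,0,0,0.04],[-0.03,0,0,0,0,0,0.03],[-0.02,0,0,0,0,0,0.03],[0,0,0,0,0,0,0.03],[0,0,0,0,0,0,0.03]]'
python3 - <<'E'
from h import *
print(T()[:3,3]); p,C=wcloud('w7');X,Y,Z=[C[...,i] for i in range(3)]
a=np.radians(16.2);c,s=np.cos(a),np.sin(a); u=(X-543)*c+(Y-199.1)*s; v=-(X-543)*s+(Y-199.1)*c
B=np.stack([u,v,Z],-1); reg=(np.abs(v)<60)&(u>-150)&(u<40)
rect(B,reg&(Z>36)&(Z<50)&(u>-115)&(np.abs(v)<36)&(p.min(-1)>150),'lid'); rect(B,reg&(Z>36)&(Z<50.5)&(u>-115)&(np.abs(v)<38),'body')
rect(B,reg&(u>-142)&(u<-110)&(Z>20)&(Z<50),'lug'); rect(B,reg&(Z>50.8)&(u>-20),'hood')
E
```

```text
time: 16.12
tool_pos: [489.3, 183.5, 151.1]
tcp_rot: [-180.0, 0.1, 16.4]
ft_force: [0.5, -0.5, 0.7]
finger_gap: 82.8
grip_force: 0.0
time: 16.62
tool_pos: [394.3, 155.6, 181.2]
tcp_rot: [180.0, -0.1, 16.4]
ft_force: [0.6, -0.3, 0.0]
finger_gap: 30.0
grip_force: 0.0
[394.29204628 155.57899932 181.21541977]
lid 8703 [array([-54.3,   0.8]), array([96. , 54.8]), np.float64(0.3)] z 43.8
[[-102.4000015258789, 27.899999618530273], [-102.19999694824219, -26.899999618530273], [-6.199999809265137, -26.399999618530273], [-6.400000095367432, 28.399999618530273]]
body 11890 [array([-59.2,  -0.2]), array([111. ,  62.1]), np.float64(0.1)] z 43.9
[[-114.80000305175781, 30.700000762939453], [-114.5999984741211, -31.299999237060547], [-3.5999999046325684, -31.0], [-3.700000047683716, 31.0]]
lug 494 [array([-1.233e+02,  1.000e-01]), array([26. , 13.8]), np.float64(0.6)] z 43.0
[[-136.39999389648438, 6.800000190734863], [-136.1999969482422, -7.0], [-110.19999694824219, -6.699999809265137], [-110.30000305175781, 7.099999904632568]]Traceback (most recent call last):
  File "<stdin>", line 6, in <module>
  File "h.py", line 21, in rect
    l,lab,st,_=cv2.connectedComponentsWithStats(m); m=lab==1+st[1:,4].argmax()
                                                             ~~~~~~~~~~~~~~~^^
ValueError: attempt to get argmax of an empty sequence
```

View pics/w7.png

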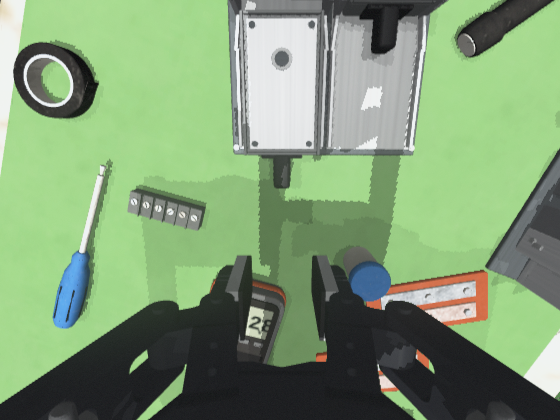

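```bash
python3 -m handwheel '[[0.016,-0.0005,0,0,0,0.2,0.03],[0.015,0,0,0,0,0,0.03],[0,0,0.03,0,0,0,0.03],[0,0,0.03,0,0,0,0.03],[0,0,0.03,0,0,0,0.03],[0,0,0.03,0,0,0,0.03],[0,0,0,0,0,0,0.03],[0,0,0,0,0,0,0.03]]'
```

```text
time: 17.33
tool_pos: [423.0, 164.5, 59.1]
tcp_rot: [-180.0, 0.3, 16.2]
ft_force: [-0.0, -0.0, 0.6]
finger_gap: 29.8
grip_force: 0.0
```

```bash
python3 -m handwheel '[[0.001,0,0.01,0,0,0,0.03],[0,0,0.01,0,0,0,0.03],[0,0,0.003,0,0,0,0.03],[0,0,0,0,0,0,0.03],[0,0,0,0,0,0,0.015],[0,0,0,0,0,0,0.005],[0,0,0,0,0,0,0.005],[0,0,0,0,0,0,0.005]]' 40
```

```text
time: 18.0
tool_pos: [425.4, 165.2, 38.0]
tcp_rot: [180.0, -0.1, 16.2]
ft_force: [-2.2, -0.3, 4.2]
finger_gap: 13.6
grip_force: 40.9
```

```bash
python3 -m handwheel '[[0.004,0,0,0,0,0,0.005],[0.006,0,0,0,0,0,0.005],[0.006,0,0,0,0,0,0.005],[0.006,0,0,0,0,0,0.005]]'
python3 -m handwheel '[[0.006,0,0,0,0,0,0.005],[0.006,0,0,0,0,0,0.005],[0.006,0,0,0,0,0,0.005],[0.006,0,0,0,0,0,0.005],[0,0,0,0,0,0,0.005]]'
```

```text
time: 18.33
tool_pos: [445.7, 171.1, 37.9]
tcp_rot: [180.0, 0.1, 16.2]
ft_force: [-9.8, -2.6, 13.8]
finger_gap: 13.1
grip_force: 42.1
time: 18.75
tool_pos: [470.1, 178.2, 37.9]
tcp_rot: [-180.0, -0.1, 16.2]
ft_force: [0.3, -0.6, 7.0]
finger_gap: 13.0
grip_force: 41.4
```

```bash
python3 -m handwheel '[[0.006,0,0,0,0,0,0.005],[0.006,0,0,0,0,0,0.005],[0.006,0,0,0,0,0,0.005],[0.006,0,0,0,0,0,0.005]]'
python3 -m handwheel '[[0.006,0,0,0,0,0,0.005],[0.006,0,0,0,0,0,0.005],[0.006,0,0,0,0,0,0.005],[0.006,0,0,0,0,0,0.005],[0,0,0,0,0,0,0.005]]'
python3 -m handwheel '[[0.004,0,0,0,0,0,0.005],[0.003,0,0,0,0,0,0.005],[0,0,0,0,0,0,0.005]]'
```

```text
time: 19.08
tool_pos: [491.6, 184.5, 37.9]
tcp_rot: [180.0, 0.1, 16.2]
ft_force: [-9.9, -1.9, 14.0]
finger_gap: 13.6
grip_force: 42.3
time: 19.5
tool_pos: [516.0, 191.5, 37.9]
tcp_rot: [180.0, -0.1, 16.2]
ft_force: [-2.3, -0.2, 8.7]
finger_gap: 13.3
grip_force: 41.6
time: 19.75
tool_pos: [522.0, 193.3, 38.0]
tcp_rot: [-180.0, 0.0, 16.2]
ft_force: [-4.1, -1.1, 8.4]
finger_gap: 13.1
grip_force: 41.7
```

Moved about 101 mm; now small steps until the stop.

```bash
python3 -m handwheel '[[0.002,0,0,0,0,0,0.005],[0.002,0,0,0,0,0,0.005],[0,0,0,0,0,0,0.005]]'
python3 -m handwheel '[[0.0015,0,0,0,0,0,0.005],[0,0,0,0,0,0,0.005]]'
python3 -m handwheel '[[0.001,0,0,0,0,0,0.005],[0,0,0,0,0,0,0.005]]'
```

```text
time: 20.0
tool_pos: [525.4, 194.3, 37.9]
tcp_rot: [-180.0, 0.1, 16.2]
ft_force: [-6.6, -1.8, 10.1]
finger_gap: 13.0
grip_force: 42.0
time: 20.17
tool_pos: [526.7, 194.7, 38.0]
tcp_rot: [180.0, 0.1, 16.2]
ft_force: [-7.3, -2.2, 10.9]
finger_gap: 13.3
grip_force: 42.1
time: 20.33
tool_pos: [527.5, 194.9, 37.9]
tcp_rot: [-180.0, 0.1, 16.2]
ft_force: [-7.5, -2.4, 11.5]
finger_gap: 13.2
grip_force: 42.1
```

```bash
python3 -m handwheel '[[0.001,0,0,0,0,0,0.005],[0,0,0,0,0,0,0.005]]'
python3 -m handwheel '[[0.001,0,0,0,0,0,0.005],[0,0,0,0,0,0,0.005]]'
python3 -m handwheel '[[0.001,0,0,0,0,0,0.005],[0,0,0,0,0,0,0.005]]'
```

```text
time: 20.5
tool_pos: [528.5, 195.2, 38.0]
tcp_rot: [180.0, 0.1, 16.2]
ft_force: [-8.3, -1.9, 11.6]
finger_gap: 13.4
grip_force: 42.1
time: 20.67
tool_pos: [529.4, 195.5, 38.0]
tcp_rot: [180.0, 0.1, 16.2]
ft_force: [-9.1, -3.0, 11.1]
finger_gap: 13.6
grip_force: 42.1
time: 20.83
tool_pos: [530.3, 195.7, 37.9]
tcp_rot: [-180.0, 0.1, 16.2]
ft_force: [-9.2, -1.6, 11.3]
finger_gap: 13.3
grip_force: 42.2
```

```bash
python3 -m handwheel '[[0.001,0,0,0,0,0,0.005],[0,0,0,0,0,0,0.005]]'
python3 -m handwheel '[[0.001,0,0,0,0,0,0.005],[0,0,0,0,0,0,0.005]]'
python3 - <<'E'
from h import *
M=T();p,C=wcloud('w8')
p=cv2.imread('pics/w8.png'); cv2.imwrite('pics/w8.png',p)
E
```

```text
time: 21.0
tool_pos: [530.4, 195.8, 37.9]
tcp_rot: [180.0, 0.2, 16.2]
ft_force: [-14.0, -3.7, 17.0]
finger_gap: 13.3
grip_force: 42.9
time: 21.17
tool_pos: [530.4, 195.8, 37.9]
tcp_rot: [180.0, 0.3, 16.2]
ft_force: [-20.6, -6.6, 23.6]
finger_gap: 13.2
grip_force: 43.7
```

View pics/w8.png

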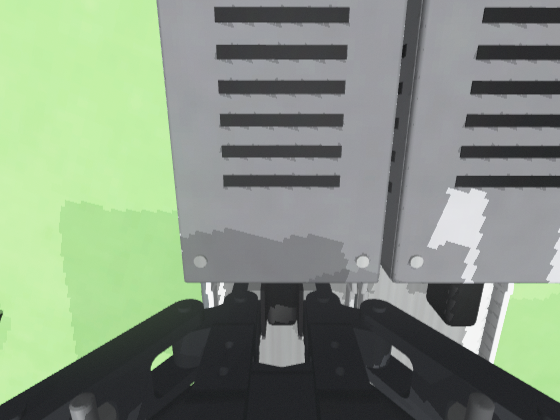

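```bash
python3 -m handwheel '[[-0.0012,0,0,0,0,0,0.005],[0,0,0,0,0,0,0.015],[0,0,0,0,0,0,0.03],[0,0,0,0,0,0,0.03],[0,0,0,0,0,0,0.03],[0,0,-0.015,0,0,0,0.03],[-0.005,0,-0.03,0,0,0,0.03],[-0.02,0,-0.035,0,0,0,0.03]]'
python3 -m handwheel '[[-0.035,0,-0.02,0,0,0,0.03],[-0.035,0,-0.02,0,0,0,0.03],[-0.03,0,0,0,0,0,0.03],[0,0,0,0,0,0,0.03],[0,0,0,0,0,0,0.03]]'
python3 - <<'E'
from h import *
p,C=wcloud('w9');X,Y,Z=[C[...,i] for i in range(3)]
a=np.radians(16.2);c,s=np.cos(a),np.sin(a); u=(X-543)*c+(Y-199.1)*s; v=-(X-543)*s+(Y-199.1)*c
B=np.stack([u,v,Z],-1)
for v0 in (0,-80): rect(B,(np.abs(v-v0)<15)&(u>-60)&(u<5)&(Z>25)&(Z<49),'lug')
p1,d=snap('top','top2')
p0=cv2.imread('pics/top0.png'); df=cv2.absdiff(p0,p1).max(-1)
cv2.imwrite('pics/fin.png',np.hstack([cv2.resize(p1[100:330,150:420],None,fx=1.4,fy=1.4),cv2.resize(p[:,:],(400,300))[:,:].copy() if 0 else cv2.resize(p,(421,322))]))
E
```

```text
time: 21.88
tool_pos: [507.6, 188.9, 116.2]
tcp_rot: [-180.0, 0.2, 16.2]
ft_force: [0.6, 0.2, 1.2]
finger_gap: 30.0
grip_force: 0.0
time: 22.3
tool_pos: [411.0, 161.0, 157.5]
tcp_rot: [180.0, -0.1, 16.2]
ft_force: [0.2, 0.5, 0.1]
finger_gap: 30.0
grip_force: 0.0
lug 1438 [array([-12.5,  -0. ]), array([30.1, 29.9]), np.float64(0.1)] z 42.7
[[-27.600000381469727, 14.899999618530273], [-27.600000381469727, -15.0], [2.5999999046325684, -15.0], [2.5, 15.0]]
lug 1628 [array([-13.1, -80. ]), array([29.9, 30.1]), np.float64(90.0)] z 42.4
[[-28.200000762939453, -94.9000015258789], [1.899999976158142, -95.0], [1.899999976158142, -65.0999984741211], [-28.200000762939453, -65.0999984741211]]
```

View pics/fin.png

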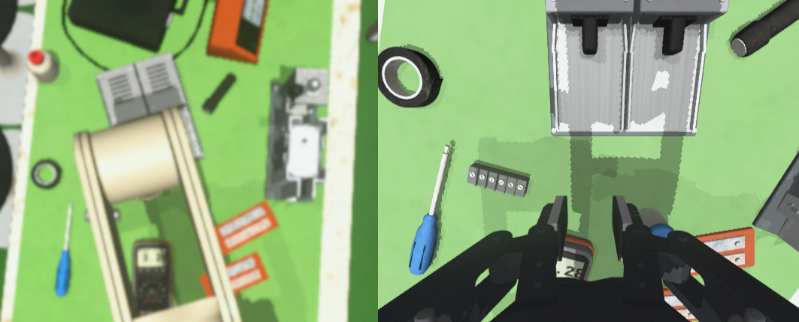

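Both lugs stand out equally far, with their ends at -27.6 and -28.2 mm. The magazine still holds two cassettes, the bystanders have not moved, and the arm is clear.

```bash
python3 -c "
from bench import r
print(r.hand_in())"
```

```text
the job is handed in; nothing more can be done
None
```

The top cassette was set down on the sill, released, taken again by its lug and slid home to the stop in the empty bay; the other two cassettes are still in the magazine, the loose things look undisturbed in the last pictures, and I handed in with the arm clear at about 22 s.

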